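# Stir fresh drying beads through the old ones

## Robot

A 6-joint arm with a two-finger parallel gripper is mounted at the origin on the work surface. World frame = base frame: x ahead of the robot, y to its left, z up, the work surface at z = 0. Lengths are in m, angles in rad, forces in N, time in s.
With the tool pointing down it reaches from about 0.25 to 0.775 m from the base axis. Payload 4 kg.
Tool frame: the origin (TCP) lies midway between the tips of the shut fingers; the grasp point (between the pads) lies 19 mm behind it; z points along the fingers, y is the line along which they close (so a half turn about z gives the same grasp; the last joint's range is limited). The gripper opens to 94 mm and grips with 3 to 60 N. Pads are 16 mm wide; open, the fingers measure 119 mm over their backs; the gripper's body (75 mm by 177 mm) begins 78 mm behind the grasp point.
Start: joints at [-1.424, 0.087, 1.371, -0, 1.684, -0.103], TCP at [0.136, -0.533, 0.206] pointing down, gripper open.
Joint ranges: [-3.1, 3.1], [-0.76, 2.03], [0.27, 2.55], [-1.08, 4.22], [0.17, 2.65], [-2.57, 2.57]. Speed limits (rad/s): [2.79, 2.79, 3.14, 3.14, 3.14, 3.14].

## Interface

Orientations are given as [roll, pitch, yaw] about the fixed x, y, z axes, in that order (R = Rz(yaw) Ry(pitch) Rx(roll)).
In Python, from bench import sensors, eyes, job gives the robot as it stands.
- The arm moves only by the tool arm_command, never from a script. Its argument "series" is a list of rows, each a list of 7 numbers: the opening, from 0 (shut) to 1 (fully open), then the shift along the tool's x, y, z in cm, then the turn, a rotation vector about the tool's x, y, z in rad. In form: [[fingers, dx, dy, dz, wx, wy, wz], ...]. A call has 1 to 20 rows; each row shifts and turns the commanded pose from where the row before left it, along the tool's axes as they then stand; what a row does not reach is not made up. A row lasts 1/10 s, in which the tool goes at most 50 mm and 8.59 degrees, less where a joint would pass 70% of its speed; a pose out of reach is approached as far as the arm can. A call with a gripper value outside its range is refused whole. The fingers move at their own pace and stop on an object; the grip force is fixed at half the most. Time passes only in rows, so rows that do not move let the fingers close. It gives the time, the measured TCP pose, the force and the opening at its end, in the units of the state.
- sensors.get_obs(): the state, without advancing time (a new reading comes with each control period).
- eyes.snapshot(name): name is "scene" or "top" or "wrist"; returns the picture (400x640x3 uint8, blue, green, red); there is no depth.
- eyes.get_calibration(name): a dict with "mtx" (3x3 intrinsics, pixels), "R" (3x3) and "t" (3): a world point X has camera coordinates R X + t. Camera axes: x right, y down, z forward; pixel columns grow to the right and rows downward; lengths in m; the calibration is good to about 2 mm. A picture is of the moment at which its call begins: read the wrist's pose just before it. get_calibration takes no time and is no camera call; for the wrist camera it gives the pose at the moment of the call.
- job.close_job(): hands the job in, once; it reports no verdict.
The state is a dict: "time": time; "joint_positions": joint angles; "qvel": joint speeds; "joint_torque": joint torques, N m; "tool_pos": TCP position; "ee_rot": TCP orientation; "wrist_force": force on the tool from outside, world axes, zero at the start; "wrist_torque": the same for the moment, N m; "width": finger opening in m.
Only numpy, scipy, OpenCV 4.12 (cv2) and the standard library are available. Lean on these libraries where they do the work, as an engineer would, in place of code of your own. Each camera call takes 0.05 s, during which the arm holds its last target. There are 200 camera calls.

## Task

Take the beech stick, lower its green end until it presses on the bottom of the glass dish, and stir the drying beads with it until every one of them has been shifted by a centimetre or more and both halves of the dish, on either side of the dark line, hold green and white beads. Keep your fingers off the beads and the dish, press gently, keep the dish upright where it stands with every bead in it, and leave the tin and the funnel alone. Then lay the stick down on the shelf, flush along the front of the lowest grey tray and about in the middle of it, and let go.

Things in the scene. Friction and masses are not known exactly. Their poses are not given: they have to be found in the camera images.
- dish: Round clear glass dish, loose, 0.9 kg: 34 mm high, outer radius 108 mm at the foot and 114 mm at the rim, wall 5 mm, flat bottom 6 mm thick (inner radius of the bottom about 103 mm, 109 mm at the rim). Origin: centre of its underside, z up. A dark line across the bottom lies along its x axis, through the centre, and parts the dish into a +y half and a -y half.
- dish_in (a point): Centre of the dish's inner bottom, 6 mm above its underside; axes as the dish.
- stick: Straight beech stirring stick, a bar 210 mm long (its x), 20 mm wide (its y), 14 mm thick (its z), about 60 g; the 45 mm at its +x end are painted green. It lies flat on the shelf at the start. Held leaning, it moves beads freely when swept sideways or towards its lower end, but wedges them down when drawn back towards its upper end. Origin: centre of its underside.
- stick_mid (a point): Middle of the stick, 7 mm above its underside; axes as the stick.
- stick_tip (a point): Middle of the end face at the stick's green end, 105 mm from stick_mid along +x; axes as the stick.
- trays: Fixed three-tier set of grey plastic trays, 260 mm wide (its y), 150 mm high. The lowest tray juts out 90 mm in front of the upper two; its front wall is flat, upright and 45 mm high. Axes: x from the front into the trays, y along the front, z up.
- tray_front (a point): Middle of the foot of the lowest tray's front face, at shelf height; axes as the trays: the face is the plane x = 0, the stick belongs at x < 0.
- tin: Bystander: green aluminium tin, 84 mm in diameter, 118 mm high. Origin: centre of its underside.
- funnel: Bystander: small steel funnel standing mouth down, 90 mm in diameter, 85 mm high. Origin: centre of its underside.
- green0: Chunky green drying bead: a plain round puck 30 mm in diameter and 18 mm high, about 20 g, loose, standing flat on the dish's bottom; all three green ones start in the dish's +y half. Origin: centre of its underside.
- green1: Chunky green drying bead: a plain round puck 30 mm in diameter and 18 mm high, about 20 g, loose, standing flat on the dish's bottom; all three green ones start in the dish's +y half. Origin: centre of its underside.
- green2: Chunky green drying bead: a plain round puck 30 mm in diameter and 18 mm high, about 20 g, loose, standing flat on the dish's bottom; all three green ones start in the dish's +y half. Origin: centre of its underside.
- white0: Chunky white drying bead: a plain round puck 30 mm in diameter and 18 mm high, about 20 g, loose, standing flat on the dish's bottom; all three white ones start in the dish's -y half. Origin: centre of its underside.
- white1: Chunky white drying bead: a plain round puck 30 mm in diameter and 18 mm high, about 20 g, loose, standing flat on the dish's bottom; all three white ones start in the dish's -y half. Origin: centre of its underside.
- white2: Chunky white drying bead: a plain round puck 30 mm in diameter and 18 mm high, about 20 g, loose, standing flat on the dish's bottom; all three white ones start in the dish's -y half. Origin: centre of its underside.
There are look-alikes about, which are no part of the job. What is shaped like the green0 but orange or yellow is not meant.

How it is judged:
On the way, in this order (a step that is already met when the one before it is completed fails the run):
1. the stick's green end touches the bottom of the dish (contact over 0.4 N, tip within 12 mm of the bottom) (contact force between stick and dish above 0.4 N and z of stick_tip in the frame of dish_in below 0.012 m and horizontal distance between stick_tip and dish_in below 0.108 m), for 0.1 s.
2. green end within 30 mm of the dish bottom: each half of the dish holds a green and a white bead, centres 4 mm or more past the line, and every bead lies 10 mm or more from its start (z of stick_tip in the frame of dish_in below 0.03 m and horizontal distance between stick_tip and dish_in below 0.108 m and y of any of green0, green1, green2 in the frame of dish above 0.004 m and y of any of green0, green1, green2 in the frame of dish below -0.004 m and y of any of white0, white1, white2 in the frame of dish above 0.004 m and y of any of white0, white1, white2 in the frame of dish below -0.004 m and distance of each of green0, green1, green2, white0, white1, white2 from where it was at the start of the episode above 0.01 m), for 0.2 s.
At the end, for the whole second after the job is handed in: Each half of the dish holds a green and a white bead, centres 4 mm or more past the line; all beads in the upright, still dish; stick still and flat on the shelf along the lowest tray's front: gap under 4 mm, parallel within 0.035 rad, its middle within 60 mm of the face's middle (y of any of green0, green1, green2 in the frame of dish above 0.004 m and y of any of green0, green1, green2 in the frame of dish below -0.004 m and y of any of white0, white1, white2 in the frame of dish above 0.004 m and y of any of white0, white1, white2 in the frame of dish below -0.004 m and horizontal distance between each of green0, green1, green2, white0, white1, white2 and dish below 0.107 m and z of each of green0, green1, green2, white0, white1, white2 in the frame of dish below 0.034 m and angle between dish's own z axis and vertical below 0.05 rad and height (world z) of dish below 0.004 m and linear speed of each of dish, stick below 0.01 m/s and x of stick_mid in the frame of tray_front between -0.014 and 0 m and y of stick_mid in the frame of tray_front between -0.06 and 0.06 m and angle between the x axis of stick and the y axis of trays, either way round below 0.035 rad and height (world z) of each of stick_mid, stick_tip below 0.013 m); the robot touches nothing.
It fails at once if the fingers touch a bead or the dish (contact force between the fingers and green0 above 0.5 N or contact force between the fingers and green1 above 0.5 N or contact force between the fingers and green2 above 0.5 N or contact force between the fingers and white0 above 0.5 N or contact force between the fingers and white1 above 0.5 N or contact force between the fingers and white2 above 0.5 N or contact force between the fingers and dish above 0.5 N).
It fails at once if the stick presses on the dish with more than 30 N (contact force between stick and dish above 30 N).
It fails at once if the dish is shoved more than 50 mm or tipped more than 0.2 rad (distance of dish from where it was at the start of the episode above 0.05 m or angle between dish's own z axis and vertical above 0.2 rad).
It fails at once if the tin or the funnel is moved more than 30 mm (distance of any of tin, funnel from where it was at the start of the episode above 0.03 m).
It also fails if it takes over 72 s, if anything falls off the work surface, if the arm or the gripper's body presses on something with over 40 N, if the wrist force passes 120 N, or if a joint passes its speed limit or range.

## Working session

There is one attempt and no reset: what is moved stays moved. The work goes in short steps, Python scripts to look and compute and a tool call to move; the robot and the scene stay as the last step left them, time stands still between calls to the robot, and variables do not carry over. Pictures are saved under pics/ and viewed, on a budget of 10 in all, crops included, one or two more only if the job needs it, and the job is handed in when it is done.

Besides the shell and the picture viewer there is one more tool, called after ">>>" in YAML: its name, and indented under it one key for each argument. arm_command: Moves the arm, as the interface text tells. Its arguments: {"type":"object","properties":{"series":{"type":"array","items":{"type":"array","items":{"type":"number"}}}},"required":["series"]}

```bash
ls; mkdir -p pics; python3 - <<'E'
from bench import sensors,eyes
import cv2,numpy as np
print(sensors.get_obs())
for n in("top","scene"):
    cv2.imwrite(f"pics/{n}0.png",eyes.snapshot(n)); print(n,eyes.get_calibration(n))
E
```

```text
pics
{'time': 0.0, 'joint_positions': array([-1.42408815e+00,  8.79540924e-02,  1.37225760e+00,  2.88076260e-05,
        1.68358758e+00, -1.03105339e-01]), 'qvel': array([ 0.00052258, -0.00044741, -0.00036151,  0.00056913,  0.00077841,
        0.00074133]), 'joint_torque': array([-1.68156203e-03, -3.40180600e+01, -3.02431583e+01,  7.16544525e-02,
        3.28214758e-02, -1.52534062e-04]), 'tool_pos': array([ 0.13589459, -0.53238068,  0.20430298]), 'ee_rot': array([-3.13940070e+00, -2.55590364e-04,  2.49816447e-01]), 'wrist_force': array([ 0.23879403,  0.60041754, -0.05215437]), 'wrist_torque': array([ 0.05485283, -0.01949344,  0.00902385]), 'width': 0.09411827651343696}
top {'mtx': array([[382.81376466,   0.        , 316.06941449],
       [  0.        , 382.81376466, 198.21917936],
       [  0.        ,   0.        ,   1.        ]]), 'R': array([[-0.07978814, -0.99681052, -0.00162266],
       [-0.97516606,  0.07839283, -0.20713697],
       [ 0.20660352, -0.01494472, -0.97831061]]), 't': array([0.0094648 , 0.55644911, 0.93040064])}
scene {'mtx': array([[495.77575769,   0.        , 308.95327121],
       [  0.        , 495.77575769, 192.90575829],
       [  0.        ,   0.        ,   1.        ]]), 'R': array([[ 0.29375829,  0.95579989, -0.01235444],
       [ 0.77486458, -0.24567749, -0.58243236],
       [-0.55972399,  0.16152132, -0.81278528]]), 't': array([-0.12932788, -0.42445732,  1.59124222])}
```

View pics/top0.png

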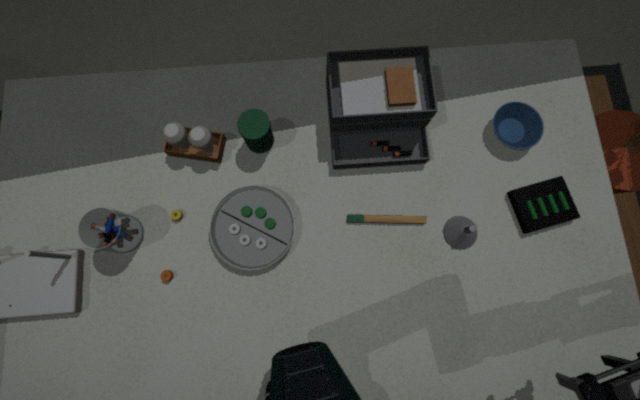

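View pics/scene0.png

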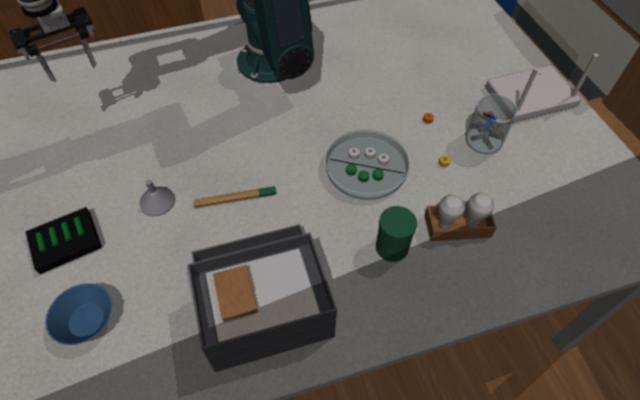

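The stick is the beech bar with a green end at top (386,219), green end at (355,218). Look-alikes: the orange puck at (167,277) and yellow puck at (177,215), plus the green rods in the black box at (545,205). Real beads: green at (247,211), (261,213), (270,223) and white at (234,229), (244,240), (261,243), all in the dish at (253,228). The tray front is near row 163.

```bash
cat > h.py <<'E'
import cv2,numpy as np
from bench import sensors,eyes
def ray(c,uv,z):
    uv=np.atleast_2d(np.float64(uv)); K,R,t=c["mtx"],c["R"],c["t"]
    d=np.c_[(uv-K[:2,2])/[K[0,0],K[1,1]],np.ones(len(uv))]@R; o=-R.T@t
    return o+d*((z-o[2])/d[:,2])[:,None]
def blobs(m,amin=15):
    n,_,s,c=cv2.connectedComponentsWithStats(m.astype(np.uint8)); return [(c[i],s[i]) for i in range(1,n) if s[i,4]>=amin]
E
python3 - <<'E'
from h import *
np.set_printoptions(precision=4,suppress=True)
for n in("top","scene"):
    c=eyes.get_calibration(n); im=cv2.imread(f"pics/{n}0.png"); H=cv2.cvtColor(im,cv2.COLOR_BGR2HSV); h,s,v=cv2.split(H)
    g=(h>50)&(h<90)&(s>120)&(v>40); b=(h>5)&(h<25)&(s>90)&(v>60)
    x0,y0,w,hh=(205,185,95,90) if n=="top" else (325,130,90,70)
    for nm,m in(("green",g),("brown",b)):
        for p,st in blobs(m): 
            inside=x0<p[0]<x0+w and y0<p[1]<y0+hh
            print(n,nm,p,st[4],ray(c,p,.024 if inside else .014)[0])
    d=(v>165)&(s<60)
    print("v in dish",np.percentile(v[y0:y0+hh,x0:x0+w],[5,50,90,97,99]))
    for p,st in blobs(d):
        if x0<p[0]<x0+w and y0<p[1]<y0+hh: print(n,"white",p,st[4],ray(c,p,.024)[0])
c=eyes.get_calibration("top")
print("line ends",ray(c,[[220,209],[287,244]],.006))
print("rim",ray(c,[[210,228],[296,228],[253,186],[253,271]],.03))
print("tray foot",ray(c,[[333,167],[427,163]],0))
print("tin",ray(c,[[257,145]],0),"funnel",ray(c,[[460,236]],0))
im=cv2.imread("pics/top0.png")
a=cv2.resize(im[180:275,205:300],None,fx=5,fy=5,interpolation=2);b=cv2.resize(im[140:235,325:435],None,fx=3,fy=5,interpolation=2)
cv2.imwrite("pics/crop.png",np.hstack([a[:475],b[:475,:325]]))
E
```

```text
top green [253.1287 123.8207] 435 [0.7926 0.1239 0.014 ]
top green [563.4138 199.9885] 87 [ 0.5065 -0.6999  0.014 ]
top green [552.9773 203.0114] 88 [ 0.5005 -0.6701  0.014 ]
top green [542.2874 205.8391] 87 [ 0.4952 -0.6399  0.014 ]
top green [531.8444 209.2778] 90 [ 0.4882 -0.6102  0.014 ]
top green [246.4032 211.371 ] 62 [0.5419 0.1517 0.024 ]
top green [260.4    212.5077] 65 [0.5359 0.1148 0.024 ]
top green [354.6667 218.25  ] 36 [ 0.502  -0.1341  0.014 ]
top green [269.6119 223.0746] 67 [0.5057 0.0919 0.024 ]
top brown [400.1535  85.0051] 971 [ 0.8776 -0.3037  0.014 ]
top brown [597.661   95.2146] 410 [ 0.8004 -0.8626  0.014 ]
top brown [216.0661 148.6281] 121 [0.7274 0.23   0.014 ]
top brown [191.8587 150.3152] 92 [0.7279 0.2971 0.014 ]
top brown [621.9424 167.8455] 660 [ 0.5824 -0.8789  0.014 ]
top brown [604.8421 151.4211] 19 [ 0.6327 -0.8434  0.014 ]
top brown [396.6667 153.2667] 15 [ 0.6737 -0.2683  0.014 ]
top brown [629.8427 227.2635] 941 [ 0.4195 -0.8597  0.014 ]
top brown [394.0831 218.8998] 409 [ 0.4918 -0.2388  0.014 ]
top brown [ 92.95 225.6 ] 20 [0.5381 0.5625 0.014
[... 1396 characters left out ...]
.3695 0.014 ]
scene brown [443.4706 160.902 ] 51 [0.556  0.3404 0.014 ]
scene brown [225.9647 197.9792] 481 [ 0.4992 -0.2389  0.014 ]
scene brown [445.4949 223.0713] 491 [0.7352 0.2582 0.014 ]
scene brown [484.7253 225.3187] 91 [0.7696 0.3459 0.014 ]
scene brown [234.519  292.6376] 1661 [ 0.7602 -0.2726  0.014 ]
scene brown [513.5249 365.6938] 18505 [1.0875 0.237  0.014 ]
v in dish [ 83. 117. 147. 149. 151.]
line ends [[0.5576 0.2258 0.006 ]
 [0.4488 0.051  0.006 ]]
rim [[0.5042 0.2475 0.03  ]
 [0.4862 0.0232 0.03  ]
 [0.6083 0.1301 0.03  ]
 [0.3848 0.1404 0.03  ]]
tray foot [[ 0.6526 -0.0901  0.    ]
 [ 0.6431 -0.3526  0.    ]]
tin [[0.7341 0.118  0.    ]] funnel [[ 0.4336 -0.4123  0.    ]]
```

View pics/crop.png

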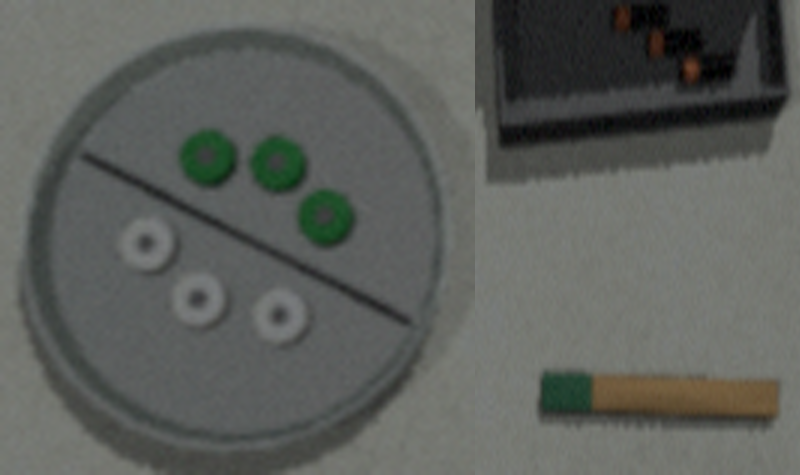

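The stick mid is about (0.497,-0.216), yaw 1.47. Green and brown centroids are 105 mm apart, as they should be, and the tray face measures 262 mm against 260. The dish centre is about (0.50,0.137), with its measured rim radius 112 mm. The crop confirms the choice: three green and three white beads either side of the line, and a beech bar with a green end. I'll move over the stick.

>>> arm_command:
  series:
    - [1, 3.06, -1.535, 0, 0, 0, 0]
    - [1, 3.06, -1.535, 0, 0, 0, 0]
    - [1, 3.06, -1.535, 0, 0, 0, 0]
    - [1, 3.06, -1.535, 0, 0, 0, 0]
    - [1, 3.06, -1.535, 0, 0, 0, 0]
    - [1, 3.06, -1.535, 0, 0, 0, 0]
    - [1, 3.06, -1.535, 0, 0, 0, 0]
    - [1, 3.06, -1.535, 0, 0, 0, 0]
    - [1, 3.06, -1.535, 0, 0, 0, 0]
    - [1, 3.06, -1.535, 0, 0, 0, 0]
    - [1, 3.06, -1.535, 0, 0, 0, 0]
    - [1, 3.06, -1.535, 0, 0, 0, 0]
    - [1, 3.06, -1.535, 0, 0, 0, 0]
    - [1, 3.06, -1.535, 0, 0, 0, 0]

```text
time: 1.5
tool_pos: [0.4986, -0.2176, 0.2049]
ee_rot: [-3.141, 0.001, 0.25]
wrist_force: [0.3, -1.0, -0.2]
width: 0.094
```

>>> arm_command:
  series:
    - [1, 0, 0, 0, 0, 0, -0.1365]
    - [1, 0, 0, 0, 0, 0, -0.1365]
    - [1, 0, 0, 0, 0, 0, -0.1365]
    - [1, 0, 0, 0, 0, 0, -0.1365]
    - [1, 0, 0, 0, 0, 0, -0.1365]
    - [1, 0, 0, 0, 0, 0, -0.1365]
    - [1, 0, 0, 0, 0, 0, -0.1365]
    - [1, 0, 0, 0, 0, 0, -0.1365]
    - [1, 0, 0, 0, 0, 0, -0.1365]
    - [1, 0, 0, 0, 0, 0, 0]

```text
time: 2.5
tool_pos: [0.4977, -0.2187, 0.2048]
ee_rot: [-3.141, -0.0, 1.478]
wrist_force: [0.1, -0.4, 0.3]
width: 0.0939
```

```bash
python3 - <<'E'
from h import *
np.set_printoptions(precision=4,suppress=True)
o=sensors.get_obs(); print(o["time"],o["tool_pos"],o["ee_rot"],o["joint_positions"])
c=eyes.get_calibration("wrist"); im=eyes.snapshot("wrist"); cv2.imwrite("pics/w1.png",im)
print(c, -c["R"].T@c["t"])
h,s,v=cv2.split(cv2.cvtColor(im,cv2.COLOR_BGR2HSV))
for nm,m in(("green",(h>50)&(h<90)&(s>120)&(v>40)),("brown",(h>5)&(h<25)&(s>90)&(v>60))):
    for p,st in blobs(m,200):
        print(nm,p,st,ray(c,p,.014)[0])
c=eyes.get_calibration("top"); im=cv2.imread("pics/top0.png")
W=ray(c,[[234.4,228.6],[244.6,239.8],[261,243]],.024)[:,:2]+[.0045,0]
G=np.array([[.5467,.1522],[.5406,.1151],[.5103,.0922]])
n=np.array([.849,-.528]);sx=np.array([-.528,-.849]);d=np.array([.5,.137])
for P in(G,W): print(P, np.c_[(P-d)@sx,(P-d)@n])
E
```

```text
2.5 [ 0.4977 -0.2187  0.2048] [-3.1405 -0.0004  1.478 ] [-0.5182  0.074   1.3862 -0.0001  1.6826 -0.4255]
{'mtx': array([[306.3665,   0.    , 321.024 ],
       [  0.    , 306.3665, 204.2601],
       [  0.    ,   0.    ,   1.    ]]), 'R': array([[ 0.9957, -0.093 , -0.0009],
       [-0.0899, -0.9646,  0.2479],
       [-0.024 , -0.2467, -0.9688]]), 't': array([-0.5147, -0.192 ,  0.3474])} [ 0.5036 -0.1474  0.3837]
brown [319.7593 198.4648] [ 312  136   17  128 1874] [ 0.4936 -0.234   0.014 ]
brown [115.1448 324.0269] [109 291  20  61 297] [ 0.1946 -0.3856  0.014 ]
brown [526.6313 324.4665] [514 292  20  61 358] [ 0.7617 -0.4388  0.014 ]
[[0.5467 0.1522]
 [0.5406 0.1151]
 [0.5103 0.0922]] [[-0.0376  0.0316]
 [-0.0028  0.046 ]
 [ 0.0326  0.0324]]
[[0.5029 0.1851]
 [0.4714 0.1596]
 [0.4596 0.1172]] [[-0.0424 -0.0229]
 [-0.004  -0.0362]
 [ 0.0381 -0.0239]]
```

View pics/w1.png

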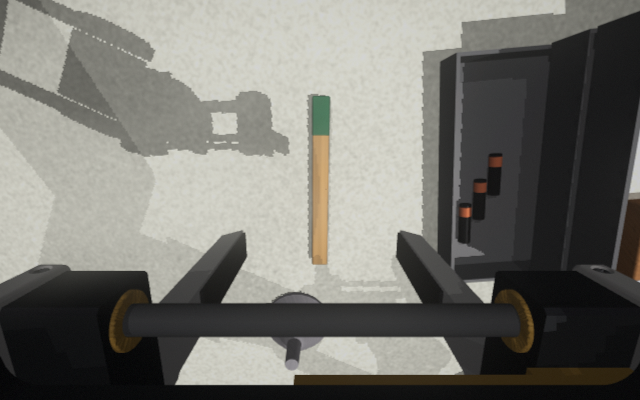

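The wrist view shows the stick centred between the open fingers, green end up at (320,97), plain end at (320,264). The tray is clear to the right and the funnel lies behind.

```bash
python3 - <<'E'
from h import *
c=eyes.get_calibration("wrist")
p=ray(c,[[320.8,97],[320.2,264]],.014); d=p[0]-p[1]; print(p,np.linalg.norm(d),np.arctan2(d[1],d[0]),p.mean(0))
print("tray", ray(c,[[457,60],[437,277]],.045), ray(c,[[440,60],[420,277]],0))
E
```

```text
[[ 0.50628044 -0.11556217  0.014     ]
 [ 0.48566021 -0.32198431  0.014     ]] 0.20744949192765824 1.4712331273756742 [ 0.49597032 -0.21877324  0.014     ]
tray [[ 0.64753779 -0.09594982  0.045     ]
 [ 0.62677762 -0.33792001  0.045     ]] [[ 6.47122019e-01 -8.72391670e-02 -5.55111512e-17]
 [ 6.19835984e-01 -3.61003584e-01  0.00000000e+00]]
```

>>> arm_command:
  series:
    - [1, 0, 0.1, 3.2, 0, 0, 0]
    - [1, 0, 0.1, 3.2, 0, 0, 0]
    - [1, 0, 0, 3.2, 0, 0, 0]
    - [1, 0, 0, 3.2, 0, 0, 0]
    - [1, 0, 0, 3.2, 0, 0, 0]
    - [1, 0, 0, 2.2, 0, 0, 0]
    - [1, 0, 0, 1.0, 0, 0, 0]
    - [1, 0, 0, 0.6, 0, 0, 0]
    - [1, 0, 0, 0, 0, 0, 0]

```text
time: 3.45
tool_pos: [0.5, -0.2191, 0.0075]
ee_rot: [-3.141, 0.0, 1.477]
wrist_force: [-0.1, 0.4, -0.1]
width: 0.0938
```

>>> arm_command:
  series:
    - [0, 0, 0, 0, 0, 0, 0]
    - [0, 0, 0, 0, 0, 0, 0]
    - [0, 0, 0, 0, 0, 0, 0]
    - [0, 0, 0, 0, 0, 0, 0]
    - [0, 0, 0, 0, 0, 0, 0]
    - [0, 0, 0, 0, 0, 0, 0]
    - [0, 0, 0, 0, 0, 0, 0]
    - [0, 0, 0, 0, 0, 0, 0]

```text
time: 4.25
tool_pos: [0.4999, -0.219, 0.0074]
ee_rot: [-3.142, 0.0, 1.478]
wrist_force: [0.5, -1.1, 0.2]
width: 0.0337
```

```bash
python3 - <<'E'
from h import *
o=sensors.get_obs(); print(o["time"],o["tool_pos"],o["ee_rot"],o["joint_positions"],o["wrist_force"],o["width"])
E
```

```text
4.25 [ 0.49990006 -0.21900663  0.00743536] [-3.14151723e+00  3.28084803e-05  1.47822748e+00] [-5.16768914e-01  2.01998885e-01  1.64769173e+00 -6.33931445e-05
  1.29195727e+00 -4.24182620e-01] [ 0.49701826 -1.07139569  0.16875596] 0.033676871794849975
```

>>> arm_command:
  series:
    - [0.36, 0, 0, 0.4, 0, 0, 0]
    - [0, 0, 0, 0, 0, 0, 0]
    - [0, 0, 0, 0, 0, 0, 0]
    - [0, 0, 0, 0, 0, 0, 0]
    - [0, 0, 0, 0, 0, 0, 0]
    - [0, 0, 0, 0, 0, 0, 0]
    - [0, 0, 0, 0, 0, 0, 0]
    - [0, 0, 0, -1, 0, 0, 0]
    - [0, 0, 0, -3, 0, 0, 0]
    - [0, 0, 0, -4, 0, 0, 0]
    - [0, 0, 0, -4, 0, 0, 0]
    - [0, 0, 0, -4, 0, 0, 0]
    - [0, 0, 0, 0, 0, 0, 0]

```text
time: 5.55
tool_pos: [0.5034, -0.2209, 0.1722]
ee_rot: [3.128, 0.006, 1.478]
wrist_force: [0.4, -0.2, -1.1]
width: 0.0197
```

```bash
cat > ik.py <<'E'
import numpy as np
from scipy.optimize import least_squares
from scipy.spatial.transform import Rotation as Ro
# planar fit: samples (q2,q3,q5,r,z), tool down; r = sqrt(rho^2-off^2)
D=[(.08795,1.37226,1.68359,np.array([.13589,-.53238,.20430])),(.0740,1.3862,1.6826,np.array([.4977,-.2187,.2048])),(.2020,1.64769,1.29196,np.array([.4999,-.2190,.00744]))]
E
python3 - <<'E'
from h import *
o=sensors.get_obs(); print(o["time"],repr(o["tool_pos"]),o["ee_rot"],repr(o["joint_positions"]),o["wrist_force"],o["width"])
E
```

```text
5.55 array([ 0.50342233, -0.22089369,  0.17222239]) [3.12774557 0.00624998 1.47835358] array([-5.16628073e-01,  8.37084348e-02,  1.44029436e+00,  3.49722074e-06,
        1.60239771e+00, -4.24228460e-01]) [ 0.42337986 -0.16969544 -1.08111576] 0.019689466259023174
```

>>> arm_command:
  series:
    - [0, 0, 0, -1, 0, 0, 0.1165]
    - [0, 0, 0, -1, 0, 0, 0.1165]
    - [0, 0, 0, -1, 0, 0, 0.1165]
    - [0, 0, 0, -1, 0, 0, 0.1165]
    - [0, 2.92, -2.4, -0.5, 0, 0, 0]
    - [0, 2.92, -2.4, -0.5, 0, 0, 0]
    - [0, 2.92, -2.4, -0.5, 0, 0, 0]
    - [0, 2.92, -2.4, -0.5, 0, 0, 0]
    - [0, 2.92, -2.4, -0.5, 0, 0, 0]
    - [0, 2.92, -2.4, -0.5, 0, 0, 0]
    - [0, 2.92, -2.4, -0.5, 0, 0, 0]
    - [0, 2.92, -2.4, -0.5, 0, 0, 0]
    - [0, 0, 0, 0, 0, -0.1, 0]
    - [0, 0, 0, 0, 0, -0.1, 0]
    - [0, 0, 0, 0, 0, -0.1, 0]
    - [0, 0, 0, 0, 0, 0, 0]

```text
time: 7.15
tool_pos: [0.461, 0.0826, 0.2409]
ee_rot: [-3.138, 0.303, 1.017]
wrist_force: [0.8, 0.1, -1.0]
width: 0.0193
```

```bash
python3 - <<'E'
from h import *
o=sensors.get_obs(); print(o["time"],repr(o["tool_pos"]),o["ee_rot"],repr(o["joint_positions"]),o["wrist_force"],o["width"])
E
```

```text
7.15 array([0.46095451, 0.08264974, 0.2409181 ]) [-3.13765353  0.3034392   1.01712923] array([ 0.21528812,  0.07262953,  1.34817591, -0.22836124,  1.92927452,
        0.71157408]) [ 0.81222791  0.13779709 -0.95377728] 0.019321808325728745
```

>>> arm_command:
  series:
    - [0, 0, 0, 0, 0, -0.12, 0]
    - [0, 0, 0, 0, 0, -0.12, 0]
    - [0, 0, 0, 0, 0, -0.12, 0]
    - [0, 0, 0, 0, 0, -0.12, 0]
    - [0, 0, 0, 0, 0, -0.12, 0]
    - [0, 0, 0, 0, 0, 0, 0]
    - [0, 0, 0, 0, 0, 0, 0]

```text
time: 7.85
tool_pos: [0.4608, 0.0805, 0.2428]
ee_rot: [-3.14, 0.899, 1.013]
wrist_force: [0.6, 0.5, -0.0]
width: 0.0196
```

```bash
cat >> h.py <<'E'
from scipy.spatial.transform import Rotation as Ro
n=np.array([.849,-.528,0]);sx=np.array([-.528,-.849,0]);dc=np.array([.502,.138,.006])
def tip():
    o=sensors.get_obs(); R=Ro.from_euler("xyz",o["ee_rot"]).as_matrix()
    return o,R,o["tool_pos"]+R@[.1065,0,-.0035]
def goto(s,nn,z):
    "tool-frame cm shift bringing the tip to dish s,n (m) and height z over the bottom"
    o,R,t=tip(); d=dc+s*sx+nn*n+[0,0,z]-t; return R.T@d*100
def world(d): return tip()[1].T@np.array(d)*100
E
python3 - <<'E'
from h import *
np.set_printoptions(precision=4,suppress=True)
o,R,t=tip(); print(o["time"],o["tool_pos"],o["ee_rot"],o["joint_positions"],o["wrist_force"],o["width"])
print("tip",t,"s,n,z",(t-dc)@sx,(t-dc)@n,t[2]-.006, "R",R)
im=eyes.snapshot("top"); a=cv2.resize(im[130:300,180:350],None,fx=3.5,fy=3.5,interpolation=2); cv2.imwrite("pics/t2.png",a)
im=eyes.snapshot("wrist"); cv2.imwrite("pics/w2.png",im)
c=eyes.get_calibration("top"); K=c["mtx"]@(c["R"]@t+c["t"]); print("tip px in crop",(K[:2]/K[2]-[180,130])*3.5)
for s,nn in((0,-.07),(0,.01)): print(s,nn,goto(s,nn,.06),goto(s,nn,.01))
E
```

```text
7.85 [0.4608 0.0805 0.2428] [-3.1396  0.8986  1.0134] [ 0.3933  0.4142  1.1602 -0.6273  2.2597  0.7209] [ 0.6392  0.5206 -0.0489] 0.019610113174137703
tip [0.4973 0.1391 0.1617] s,n,z 0.0015598565888588485 -0.004514954783597974 0.15565518165839032 R [[ 0.3294  0.8478 -0.4156]
 [ 0.5285 -0.5303 -0.663 ]
 [-0.7824 -0.0012 -0.6227]]
tip px in crop [216.6987 313.7856]
0 -0.07 [ 7.7227 -6.6232  6.0225] [11.6251 -6.6328  9.1483]
0 0.01 [7.7519 1.3751 6.0106] [11.6544  1.3655  9.1364]
```

View pics/t2.png

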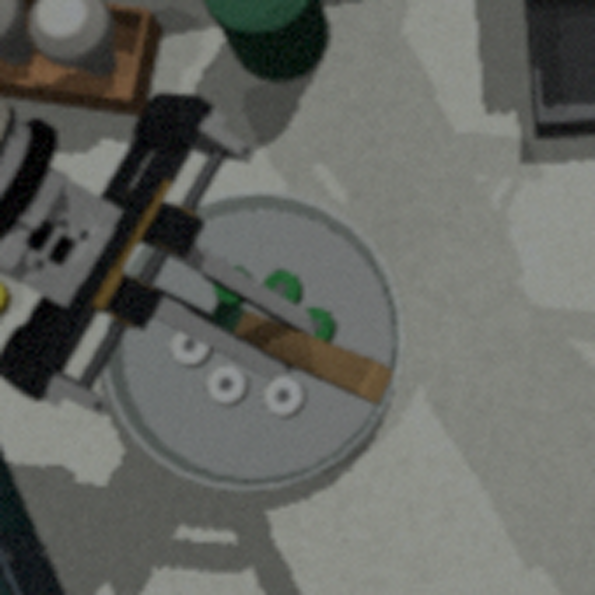

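The stick is held, leaning about 51°, with its green end over the dish centre. The view shows the beads undisturbed and the fingers high above the rim. Next I'll move beside the middle white bead and go down.

>>> arm_command:
  series:
    - [0, 1.67, -1.365, 1.05, 0, 0, 0]
    - [0, 1.67, -1.365, 1.05, 0, 0, 0]
    - [0, 1.67, -1.365, 1.05, 0, 0, 0]
    - [0, 1.67, -1.365, 1.05, 0, 0, 0]
    - [0, 1.67, -1.365, 1.05, 0, 0, 0]
    - [0, 0, 0, 0, 0, 0, 0]
    - [0, 0.78, 0, 0.62, 0, 0, 0]
    - [0, 0.78, 0, 0.62, 0, 0, 0]
    - [0, 0.78, 0, 0.62, 0, 0, 0]
    - [0, 0.78, 0, 0.62, 0, 0, 0]
    - [0, 0, 0, 0, 0, 0, 0]
    - [0, 0, 0, 0, 0, 0, 0]

```text
time: 9.15
tool_pos: [0.4087, 0.1259, 0.1053]
ee_rot: [-3.141, 0.901, 1.012]
wrist_force: [0.6, -0.3, -0.9]
width: 0.0196
```

```bash
cat > st.py <<'E'
from h import *
np.set_printoptions(precision=4,suppress=True)
o,R,t=tip(); print(o["time"],"rot",o["ee_rot"],"q",o["joint_positions"],"F",o["wrist_force"],o["width"],"s,n,z",(t-dc)@sx,(t-dc)@n,t[2]-.006)
E
python3 st.py
```

```text
9.15 rot [-3.141   0.9011  1.0125] q [ 0.4888  0.4694  1.3707 -0.4657  2.0823  0.9854] F [ 0.5609 -0.3174 -0.9388] 0.01962815582131338 s,n,z -0.009316382293407085 -0.07273488578076436 0.017967437790404626
```

>>> arm_command:
  series:
    - [0, 0.39, 0, 0.31, 0, 0, 0]
    - [0, 0.39, 0, 0.31, 0, 0, 0]
    - [0, 0.16, 0, 0.12, 0, 0, 0]
    - [0, 0.08, 0, 0.06, 0, 0, 0]
    - [0, 0.08, 0, 0.06, 0, 0, 0]
    - [0, 0, 0, 0, 0, 0, 0]

```text
time: 9.75
tool_pos: [0.4088, 0.1262, 0.0916]
ee_rot: [3.142, 0.9, 1.012]
wrist_force: [0.0, -0.1, 0.1]
width: 0.0201
```

```bash
python3 st.py
```

```text
9.75 rot [3.1416 0.9001 1.0123] q [ 0.4892  0.4833  1.3804 -0.4595  2.0604  0.9979] F [ 0.0276 -0.1156  0.0669] 0.02009680982253848 s,n,z -0.009682846626457364 -0.07279796237254296 0.004295379369219648
```

>>> arm_command:
  series:
    - [0, 0.08, 0, 0.06, 0, 0, 0]
    - [0, 0, 0, 0, 0, 0, 0]
    - [0, 0.08, 0, 0.06, 0, 0, 0]
    - [0, 0, 0, 0, 0, 0, 0]
    - [0, 0, 0, 0, 0, 0, 0]

```text
time: 10.25
tool_pos: [0.4087, 0.1261, 0.09]
ee_rot: [3.141, 0.901, 1.012]
wrist_force: [-0.6, -0.5, 1.1]
width: 0.0197
```

```bash
python3 - <<'E'
exec(open("st.py").read())
for i in range(4): eyes.snapshot("top"); print(sensors.get_obs()["wrist_force"],sensors.get_obs()["wrist_torque"])
E
```

```text
10.25 rot [3.141  0.9006 1.0116] q [ 0.4891  0.4851  1.3815 -0.4592  2.0582  0.9997] F [-0.5742 -0.4898  1.1306] 0.01965056860931926 s,n,z -0.009532912297401719 -0.07271364766272848 0.002697197646411206
[ 0.4641 -0.8316  1.6867] [-0.0112 -0.0355 -0.0102]
[-0.5257 -0.9091  1.7889] [-0.0654 -0.0055  0.0209]
[-0.5816 -0.972   2.7268] [-0.0562 -0.0379 -0.0097]
[-0.723  -1.9708  2.8799] [-0.0742 -0.0264 -0.0171]
```

Contact is clear at about 2–3 N. I'll ease off 1.5 mm and sweep toward +n, pushing the middle white bead across the line.

>>> arm_command:
  series:
    - [0, -0.12, 0, -0.09, 0, 0, 0]
    - [0, 0, 0.5, 0, 0, 0, 0]
    - [0, 0, 0.7, 0, 0, 0, 0]
    - [0, 0, 0.7, 0, 0, 0, 0]
    - [0, 0, 0.7, 0, 0, 0, 0]
    - [0, 0, 0.7, 0, 0, 0, 0]
    - [0, 0, 0.7, 0, 0, 0, 0]
    - [0, 0, 0.7, 0, 0, 0, 0]
    - [0, 0, 0.7, 0, 0, 0, 0]
    - [0, 0, 0.7, 0, 0, 0, 0]
    - [0, 0, 0.7, 0, 0, 0, 0]
    - [0, 0, 0.7, 0, 0, 0, 0]
    - [0, 0, 0.7, 0, 0, 0, 0]
    - [0, 0, 0, 0, 0, 0, 0]

```text
time: 11.85
tool_pos: [0.479, 0.0822, 0.0911]
ee_rot: [3.141, 0.9, 1.011]
wrist_force: [0.2, 0.1, -1.2]
width: 0.0195
```

```bash
python3 - <<'E'
exec(open("st.py").read())
a=cv2.resize(eyes.snapshot("top")[160:290,190:320],None,fx=3,fy=3,interpolation=2);b=cv2.resize(eyes.snapshot("scene")[115:245,310:440],None,fx=3,fy=3,interpolation=2)
cv2.imwrite("pics/m3.png",np.hstack([a,b]))
E
```

```text
11.85 rot [3.1406 0.8999 1.0107] q [ 0.3862  0.5615  1.2645 -0.5421  2.0458  0.8806] F [ 0.2269  0.0557 -1.2426] 0.01949319958342831 s,n,z -0.009428670701273768 0.01018108219739341 0.0038132700980770314
```

View pics/m3.png

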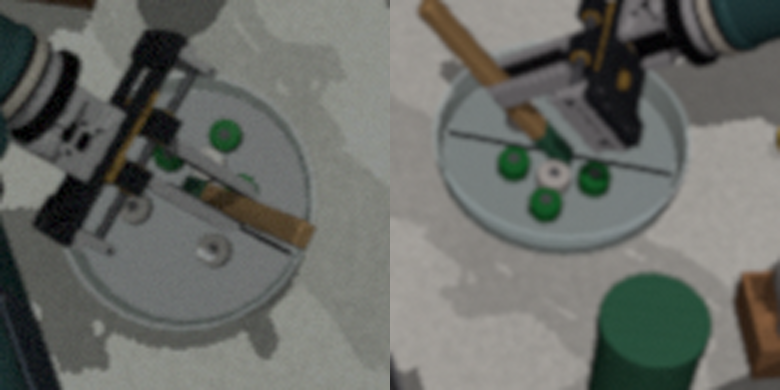

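The scene view confirms it: one white bead sits in the green half with the green bead ahead of it pushed outward, the dish still in place. Next is the left-hand green column.

```bash
python3 - <<'E'
from h import *
np.set_printoptions(precision=4,suppress=True)
ct=eyes.get_calibration("top");cs=eyes.get_calibration("scene")
for nm,p in(("g1 top",[226,135]),("w0",[135,208]),("w2",[214,250])):
    P=ray(ct,np.array(p)/3+[190,160],.024)[0]+[.0045,0,0]; print(nm,(P-dc)@sx,(P-dc)@n)
for nm,p in(("g2",[514,163]),("g1",[545,204]),("w1",[552,176]),("g0",[594,179])):
    P=ray(cs,(np.array(p)-[390,0])/3+[310,115],.024)[0]-[.0045,0,0]; print(nm,(P-dc)@sx,(P-dc)@n)
# dish frame line check in scene
P=ray(cs,(np.array([[450,132],[672,174]])-[390,0])/3+[310,115],.006); print("line",(P-dc)@sx,(P-dc)@n)
print(goto(-.046,.068,.05))
E
```

```text
g1 top 0.0013003197807256346 0.06860662922347155
w0 -0.03812333250847174 -0.025035514332520208
w2 0.0412247006872745 -0.025401926784906673
g2 0.0331541393279719 0.03147648300289433
g1 -0.0017485158327279308 0.0686754228457938
w1 -0.001700945376476656 0.0374383103982799
g0 -0.037489839414084514 0.031741223068352184
line [ 0.096  -0.1047] [ 0.0004 -0.001 ]
[-1.3413  5.858  -5.7422]
```

>>> arm_command:
  series:
    - [0, -1.2, 0, -0.96, 0, 0, 0]
    - [0, -1.2, 0, -0.96, 0, 0, 0]
    - [0, -1.2, 0, -0.96, 0, 0, 0]
    - [0, 0.7, 1.95, -0.88, 0, 0, 0]
    - [0, 0.7, 1.95, -0.88, 0, 0, 0]
    - [0, 0.7, 1.95, -0.88, 0, 0, 0]
    - [0, 0, 0, 0, 0, 0, 0]
    - [0, 0.9, 0, 0.72, 0, 0, 0]
    - [0, 0.9, 0, 0.72, 0, 0, 0]
    - [0, 0.9, 0, 0.72, 0, 0, 0]
    - [0, 0.8, 0, 0.64, 0, 0, 0]
    - [0, 0, 0, 0, 0, 0, 0]

```text
time: 13.15
tool_pos: [0.5445, 0.0801, 0.0905]
ee_rot: [-3.138, 0.904, 1.016]
wrist_force: [0.0, 0.5, -0.5]
width: 0.0198
```

```bash
python3 st.py
```

```text
13.15 rot [-3.1376  0.9036  1.0157] q [ 0.3512  0.6861  1.0731 -0.5866  2.0875  0.8031] F [ 0.0031  0.4785 -0.4649] 0.019756170997019224 s,n,z -0.041904217926303826 0.06662766282932638 0.003044361148693683
```

>>> arm_command:
  series:
    - [0, -0.08, 0, -0.06, 0, 0, 0]
    - [0, 0, -0.5, 0, 0, 0, 0]
    - [0, 0, -0.7, 0, 0, 0, 0]
    - [0, 0, -0.7, 0, 0, 0, 0]
    - [0, 0, -0.7, 0, 0, 0, 0]
    - [0, 0, -0.7, 0, 0, 0, 0]
    - [0, 0, -0.7, 0, 0, 0, 0]
    - [0, 0, -0.7, 0, 0, 0, 0]
    - [0, 0, -0.7, 0, 0, 0, 0]
    - [0, 0, -0.7, 0, 0, 0, 0]
    - [0, 0, -0.6, 0, 0, 0, 0]
    - [0, 0, 0, 0, 0, 0, 0]

```text
time: 14.35
tool_pos: [0.4883, 0.1164, 0.0933]
ee_rot: [-3.14, 0.9, 1.014]
wrist_force: [-0.1, 0.6, -0.3]
width: 0.02
```

```bash
python3 st.py; python3 -c "
from h import *
print(goto(.027,.068,.05))"
```

```text
14.35 rot [-3.1405  0.9002  1.0139] q [ 0.4256  0.6089  1.1869 -0.5238  2.0912  0.8983] F [-0.1288  0.6055 -0.2997] 0.02003746203930536 s,n,z -0.04335058123638849 -0.0002013581094398309 0.006076686184479698
[-7.81121364  6.82515205  2.7724896 ]
```

>>> arm_command:
  series:
    - [0, -1.15, 0, -0.91, 0, 0, 0]
    - [0, -1.15, 0, -0.91, 0, 0, 0]
    - [0, -1.15, 0, -0.91, 0, 0, 0]
    - [0, -1.45, 2.27, 1.83, 0, 0, 0]
    - [0, -1.45, 2.27, 1.83, 0, 0, 0]
    - [0, -1.45, 2.27, 1.83, 0, 0, 0]
    - [0, 0, 0, 0, 0, 0, 0]
    - [0, 0.9, 0, 0.72, 0, 0, 0]
    - [0, 0.9, 0, 0.72, 0, 0, 0]
    - [0, 0.9, 0, 0.72, 0, 0, 0]
    - [0, 0.9, 0, 0.72, 0, 0, 0]
    - [0, 0, 0, 0, 0, 0, 0]

```text
time: 15.55
tool_pos: [0.5085, 0.0202, 0.0895]
ee_rot: [-3.138, 0.904, 1.016]
wrist_force: [0.6, 0.7, 0.2]
width: 0.0197
```

```bash
python3 st.py
```

```text
15.55 rot [-3.1381  0.9038  1.0158] q [ 0.289   0.5693  1.2583 -0.607   1.9965  0.7896] F [0.5859 0.6849 0.1746] 0.019677935790935745 s,n,z 0.02791933733558614 0.06764210011060492 0.002010326675815693
```

>>> arm_command:
  series:
    - [0, -0.08, 0, -0.06, 0, 0, 0]
    - [0, 0, -0.5, 0, 0, 0, 0]
    - [0, 0, -0.7, 0, 0, 0, 0]
    - [0, 0, -0.7, 0, 0, 0, 0]
    - [0, 0, -0.7, 0, 0, 0, 0]
    - [0, 0, -0.7, 0, 0, 0, 0]
    - [0, 0, -0.7, 0, 0, 0, 0]
    - [0, 0, -0.7, 0, 0, 0, 0]
    - [0, 0, -0.7, 0, 0, 0, 0]
    - [0, 0, -0.7, 0, 0, 0, 0]
    - [0, 0, -0.6, 0, 0, 0, 0]
    - [0, 0, 0, 0, 0, 0, 0]
    - [0, 0, 0, 0, 0, 0, 0]

```text
time: 16.85
tool_pos: [0.4526, 0.0557, 0.0921]
ee_rot: [-3.142, 0.9, 1.013]
wrist_force: [1.0, 0.2, -0.5]
width: 0.0195
```

```bash
python3 - <<'E'
exec(open("st.py").read())
a=cv2.resize(eyes.snapshot("top")[160:290,190:320],None,fx=3,fy=3,interpolation=2);b=cv2.resize(eyes.snapshot("scene")[115:245,310:440],None,fx=3,fy=3,interpolation=2)
cv2.imwrite("pics/m4.png",np.hstack([a,b]))
E
```

```text
16.85 rot [-3.1415  0.9001  1.0126] q [ 0.3644  0.4897  1.3696 -0.5488  2.0063  0.8784] F [ 1.035   0.2399 -0.5109] 0.01951060788442802 s,n,z 0.027051437528335467 0.001616392290853282 0.004883246425433771
```

View pics/m4.png

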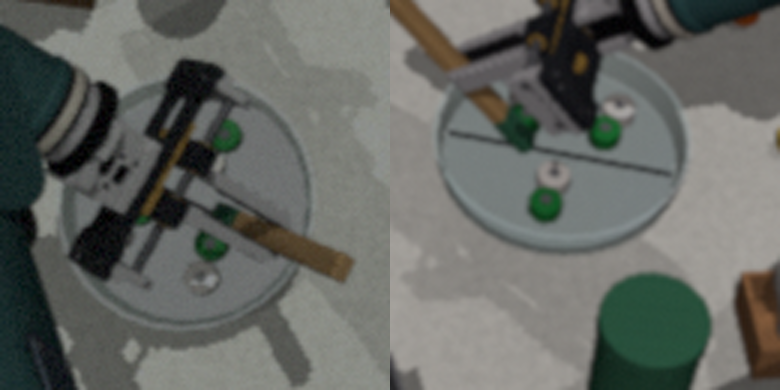

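All six beads are as wanted: white and green pairs in the far half, and in the near half both swept greens plus their pushed whites. I'll lift out, level the stick, and meanwhile measure the tray face from the earlier pictures.

>>> arm_command:
  series:
    - [0, -1.2, 0, -0.95, 0, 0, 0]
    - [0, -2.35, 0, -1.86, 0, 0, 0]
    - [0, -2.35, 0, -1.86, 0, 0, 0]
    - [0, -2.35, 0, -1.86, 0, 0, 0]
    - [0, -2.35, 0, -1.86, 0, 0, 0]
    - [0, 0, 0, 0, 0, 0.12, 0]
    - [0, 0, 0, 0, 0, 0.14, 0]
    - [0, 0, 0, 0, 0, 0.14, 0]
    - [0, 0, 0, 0, 0, 0.14, 0]
    - [0, 0, 0, 0, 0, 0.12, 0]
    - [0, 0, 0, 0, 0, 0.12, 0]
    - [0, 0, 0, 0, 0, 0.12, 0]
    - [0, 0, 0, 0, 0, 0, 0]

```text
time: 18.25
tool_pos: [0.4515, 0.053, 0.2298]
ee_rot: [3.138, -0.001, 1.008]
wrist_force: [-0.0, -0.4, -0.6]
width: 0.0196
```

```bash
python3 - <<'E'
exec(open("st.py").read()); print(o["tool_pos"])
# wrist picture w1: rows, dark wall columns
im=cv2.imread("pics/w1.png"); v=im.max(2)
for r in range(70,270,25): print(r,[int(x) for x in v[r,410:480:3]])
im=cv2.imread("pics/top0.png"); v=im.max(2)
for u in range(336,428,15): print(u,[int(x) for x in v[150:175,u]])
E
```

```text
18.25 rot [ 3.1378 -0.0014  1.0078] q [-0.0073 -0.1338  1.5393 -0.0009  1.732   0.5556] F [-0.0428 -0.3716 -0.63  ] 0.019642462335723317 s,n,z -0.007639627540658783 0.002655919186539193 0.22748584113191045
[0.4515 0.053  0.2298]
70 [205, 210, 204, 209, 184, 146, 142, 139, 135, 129, 67, 51, 49, 48, 47, 52, 111, 97, 58, 58, 56, 56, 54, 56]
95 [209, 212, 211, 211, 166, 139, 137, 139, 132, 135, 53, 48, 46, 46, 45, 77, 114, 112, 65, 64, 64, 66, 63, 63]
120 [212, 209, 211, 209, 206, 136, 136, 136, 137, 131, 49, 49, 48, 46, 43, 101, 117, 95, 64, 65, 62, 62, 61, 61]
145 [208, 212, 211, 210, 175, 137, 141, 137, 137, 134, 48, 47, 46, 45, 44, 122, 121, 65, 63, 63, 63, 61, 62, 63]
170 [205, 210, 213, 210, 182, 137, 136, 133, 130, 132, 47, 47, 45, 46, 42, 126, 125, 65, 65, 65, 63, 62, 62, 60]
195 [212, 212, 202, 205, 150, 137, 135, 136, 136, 122, 48, 47, 46, 44, 65, 127, 125, 64, 65, 63, 63, 33, 23, 25]
220 [211, 206, 209, 212, 139, 136, 135, 132, 134, 104, 45, 45, 43, 43, 96, 104, 49, 28, 30, 42, 33, 54, 46, 41]
245 [71, 84, 83, 83, 82, 82, 80, 125, 134, 94, 43, 40, 40, 39, 122, 120, 119, 118, 120, 85, 62, 60, 59, 60]
336 [34, 29, 32, 33, 32, 28, 24, 34, 27, 29, 46, 58, 63, 65, 58, 31, 19, 20, 23, 45, 68, 77, 79, 79, 80]
351 [39, 38, 34, 38, 36, 41, 35, 35, 39, 48, 69, 71, 71, 61, 33, 25, 12, 24, 46, 75, 77, 79, 77, 76, 71]
366 [37, 38, 38, 36, 38, 35, 33, 36, 53, 69, 72, 68, 60, 35, 17, 16, 26, 48, 73, 76, 73, 78, 79, 74, 93]
381 [31, 35, 38, 39, 35, 34, 37, 53, 66, 69, 74, 61, 38, 21, 23, 23, 44, 74, 74, 73, 75, 76, 78, 94, 118]
396 [18, 47, 79, 104, 87, 67, 49, 39, 52, 71, 62, 33, 19, 19, 27, 48, 72, 74, 77, 71, 75, 76, 92, 118, 121]
411 [31, 24, 29, 30, 36, 52, 69, 71, 69, 64, 32, 16, 15, 22, 48, 69, 77, 70, 73, 72, 79, 95, 116, 119, 121]
426 [21, 22, 18, 18, 15, 21, 29, 46, 61, 32, 26, 33, 63, 95, 116, 117, 115, 117, 118, 117, 118, 120, 122, 120, 120]
```

```bash
python3 - <<'E'
from h import *
np.set_printoptions(precision=4,suppress=True)
ct=eyes.get_calibration("top")
p=ray(ct,[[336,169.2],[351,168.1],[366,167.1],[381,166.1],[396,165.1],[411,164.1]],0); f=np.polyfit(p[:,1],p[:,0],1); print("top",f,"x at -.22",np.polyval(f,-.22),"yaw",np.pi/2-np.arctan(f[0]))
c=dict(mtx=ct["mtx"]*0+[[306.3665,0,321.024],[0,306.3665,204.2601],[0,0,1]],R=np.array([[.9957,-.093,-.0009],[-.0899,-.9646,.2479],[-.024,-.2467,-.9688]]),t=np.array([-.5147,-.192,.3474]))
for z,q in((0,[[439.3,70],[438.7,95],[438.5,145],[438,195],[437.3,220],[436.8,245]]),(.045,[[455.5,95],[453.5,130],[452.5,170],[451.5,195],[450.5,220]])):
    p=ray(c,q,z); f=np.polyfit(p[:,1],p[:,0],1); print("wrist",z,f,"x at -.22",np.polyval(f,-.22),"yaw",np.pi/2-np.arctan(f[0]))
print("ends", ray(ct,[[332.5,166],[428,160]],.0), ray(c,[[440,57],[437,278]],0))
E
```

```text
top [0.0103 0.6467] x at -.22 0.6444468534485639 yaw 1.560535212794918
wrist 0 [0.0117 0.647 ] x at -.22 0.6444510994202597 yaw 1.559131260184593
wrist 0.045 [0.0248 0.6491] x at -.22 0.6435879068303493 yaw 1.545954050611334
ends [[ 0.6556 -0.0889  0.    ]
 [ 0.6515 -0.3566  0.    ]] [[ 0.6467 -0.0836  0.    ]
 [ 0.6433 -0.3642  0.    ]]
```

The tray face is at x = 0.6445 at its middle, yaw 1.559, and both cameras agree within 1 mm. Its middle is at y ≈ -0.223. I'll carry the stick to x = 0.60, in front of it.

>>> arm_command:
  series:
    - [0, -1.94, 3.42, 0, 0, 0, 0]
    - [0, -1.94, 3.42, 0, 0, 0, 0]
    - [0, -1.94, 3.42, 0, 0, 0, 0]
    - [0, -1.94, 3.42, 0, 0, 0, 0]
    - [0, -1.94, 3.42, 0, 0, 0, 0]
    - [0, -1.94, 3.42, 0, 0, 0, 0]
    - [0, -1.94, 3.42, 0, 0, 0, 0]
    - [0, -1.94, 3.42, 0, 0, 0, 0]
    - [0, 0, 0, 0, 0, 0, -0.138]
    - [0, 0, 0, 0, 0, 0, -0.138]
    - [0, 0, 0, 0, 0, 0, -0.138]
    - [0, 0, 0, 0, 0, 0, -0.138]
    - [0, 0, 0, 3, 0, 0, 0]
    - [0, 0, 0, 3, 0, 0, 0]
    - [0, 0, 0, 3, 0, 0, 0]
    - [0, 0, 0, 3, 0, 0, 0]
    - [0, 0, 0, 3, 0, 0, 0]
    - [0, 0, 0, 0, 0, 0, 0]
    - [0, 0, 0, 0, 0, 0, 0]

```text
time: 20.15
tool_pos: [0.6024, -0.2205, 0.0771]
ee_rot: [-3.139, 0.0, 1.565]
wrist_force: [0.9, 0.2, -0.1]
width: 0.02
```

```bash
python3 - <<'E'
exec(open("st.py").read()); print(o["tool_pos"])
a=cv2.resize(eyes.snapshot("top")[140:290,200:440],None,fx=3.3,fy=3.3,interpolation=2); cv2.imwrite("pics/t5.png",a)
E
```

```text
20.15 rot [-3.139   0.0001  1.5655] q [-0.4386  0.3448  1.3206 -0.0012  1.4785 -0.4332] F [ 0.8911  0.1885 -0.0947] 0.02002918346020458 s,n,z 0.16066288467754913 0.2188023403210095 0.07454753344838444
[ 0.6024 -0.2205  0.0771]
```

View pics/t5.png

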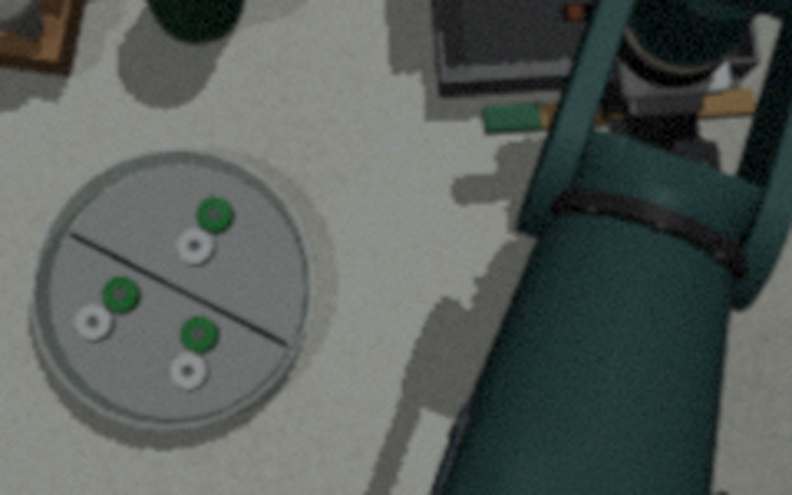

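The beads lie as wanted: one green and one white above the line, two of each below, and the dish has not moved. The stick hovers parallel to the tray front. Now I'll set it down and open partway, since the front finger has to stay clear of the wall.

>>> arm_command:
  series:
    - [0, 0, 0, 2.5, 0, 0, 0]
    - [0, 0, 0, 2.5, 0, 0, 0]
    - [0, 0, 0, 1.5, 0, 0, 0]
    - [0, 0, 0, 0.5, 0, 0, 0]
    - [0, 0, 0, 0.2, 0, 0, 0]
    - [0, 0, 0, 0.1, 0, 0, 0]
    - [0, 0, 0, 0, 0, 0, 0]

```text
time: 20.9
tool_pos: [0.6032, -0.2215, 0.0058]
ee_rot: [3.139, 0.001, 1.564]
wrist_force: [0.5, 0.3, -1.0]
width: 0.0198
```

```bash
python3 st.py
```

```text
20.9 rot [3.1395 0.0012 1.5643] q [-0.4401  0.3994  1.3967 -0.0002  1.3431 -0.4335] F [ 0.4635  0.3243 -0.9666] 0.01978593989197956 s,n,z 0.16104385483188688 0.22009712499539869 0.0031954831571222968
```

>>> arm_command:
  series:
    - [0, 0, 0, 0.15, 0, 0, 0]
    - [0, 0, 0, 0.05, 0, 0, 0]
    - [0, 0, 0, 0, 0, 0, 0]
    - [0.38, 0, 0, 0, 0, 0, 0]
    - [0.38, 0, 0, 0, 0, 0, 0]
    - [0.38, 0, 0, 0, 0, 0, 0]
    - [0.38, 0, 0, 0, 0, 0, 0]
    - [0.38, 0, 0, 0, 0, 0, 0]
    - [0.38, 0, 0, -1, 0, 0, 0]
    - [0.38, 0, 0, -3, 0, 0, 0]
    - [0.38, 0, 0, -3, 0, 0, 0]
    - [0.38, 0, 0, 0, 0, 0, 0]

```text
time: 22.1
tool_pos: [0.6058, -0.2227, 0.0793]
ee_rot: [3.131, 0.005, 1.564]
wrist_force: [0.9, -0.4, -0.2]
width: 0.0358
```

```bash
python3 - <<'E'
exec(open("st.py").read()); print(o["tool_pos"])
c=eyes.get_calibration("wrist"); im=eyes.snapshot("wrist"); cv2.imwrite("pics/w6.png",im)
E
```

```text
22.1 rot [3.131  0.0049 1.5643] q [-0.4401  0.3414  1.3207 -0.      1.4679 -0.4335] F [ 0.9312 -0.4437 -0.1842] 0.035800027035073366 s,n,z 0.16064397183124168 0.22288727496005212 0.0762349164283717
[ 0.6058 -0.2227  0.0793]
```

View pics/w6.png

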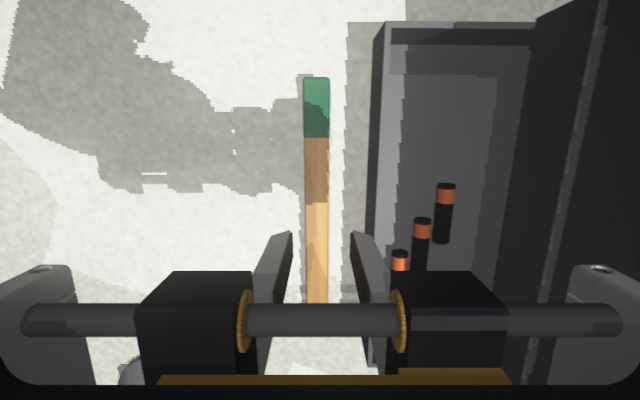

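The stick lies flat and free, parallel to the tray front with a gap of about 3 cm. Next I'll turn the gripper a quarter so both open fingers can push it flush.

>>> arm_command:
  series:
    - [0.5, 0, 0, -3, 0, 0, 0]
    - [0.5, 0, -2, -3, 0, 0, 0]
    - [0.9, 0, -3, 0, 0, 0, 0]
    - [0.9, 0, -3.2, 0, 0, 0, 0]
    - [0.9, 0, 0, 0, 0, 0, 0.1433]
    - [0.9, 0, 0, 0, 0, 0, 0.1433]
    - [0.9, 0, 0, 0, 0, 0, 0.1433]
    - [0.9, 0, 0, 0, 0, 0, 0.1433]
    - [0.9, 0, 0, 0, 0, 0, 0.1433]
    - [0.9, 0, 0, 0, 0, 0, 0.1433]
    - [0.9, 0, 0, 0, 0, 0, 0.1433]
    - [0.9, 0, 0, 0, 0, 0, 0.1433]
    - [0.9, 0, 0, 0, 0, 0, 0.1433]
    - [0.9, 0, 0, 0, 0, 0, 0.1433]
    - [0.9, 0, 0, 0, 0, 0, 0.1433]
    - [0.9, 0, 0, 0, 0, 0, 0]
    - [0.9, 0, 0, 0, 0, 0, 0]

```text
time: 23.85
tool_pos: [0.5198, -0.2203, 0.1314]
ee_rot: [-3.141, 0.002, -0.009]
wrist_force: [0.5, -0.0, 0.8]
width: 0.0844
```

```bash
python3 st.py; python3 -c "
from bench import sensors;print(sensors.get_obs()['tool_pos'])"
```

```text
23.85 rot [-3.1408  0.0016 -0.009 ] q [-0.5012  0.1467  1.4524 -0.      1.5443  1.0786] F [ 0.4986 -0.0265  0.8151] 0.08437769544006582 s,n,z 0.2393493706913153 0.2952327730110429 0.12868826101059375
[ 0.51982659 -0.22027703  0.13136031]
```

>>> arm_command:
  series:
    - [0.9, 0, 0, 3, 0, 0, 0]
    - [0.9, 0, 0, 3, 0, 0, 0]
    - [0.9, 0, 0, 3, 0, 0, 0]
    - [0.9, 0, 0, 2.5, 0, 0, 0]
    - [0.9, 0, 0, 1, 0, 0, 0]
    - [0.9, 0, 0, 0, 0, 0, 0]
    - [0.9, 2, 0, 0, 0, 0, 0]
    - [0.9, 2, 0, 0, 0, 0, 0]
    - [0.9, 1, 0, 0, 0, 0, 0]
    - [0.9, 0.5, 0, 0, 0, 0, 0]
    - [0.9, 0.5, 0, 0, 0, 0, 0]
    - [0.9, 0.5, 0, 0, 0, 0, 0]
    - [0.9, 0.5, 0, 0, 0, 0, 0]
    - [0.9, 0.5, 0, 0, 0, 0, 0]
    - [0.9, 0.5, 0, 0, 0, 0, 0]
    - [0.9, 0.5, 0, 0, 0, 0, 0]
    - [0.9, 0.4, 0, 0, 0, 0, 0]
    - [0.9, 0, 0, 0, 0, 0, 0]

```text
time: 25.65
tool_pos: [0.61, -0.2216, 0.0073]
ee_rot: [3.141, -0.001, -0.012]
wrist_force: [0.1, -0.8, 0.1]
width: 0.0845
```

```bash
python3 st.py; python3 -c "
from bench import sensors;print(sensors.get_obs()['tool_pos'])"
```

```text
25.65 rot [ 3.1415 -0.0007 -0.0118] q [-0.4359  0.4124  1.3755  0.0002  1.353   1.1467] F [ 0.0506 -0.8232  0.0887] 0.08452768377597072 s,n,z 0.1931264100152551 0.3726689293956476 0.0048556188634241
[ 0.6100239  -0.22162799  0.00728627]
```

>>> arm_command:
  series:
    - [0.9, 0.2, 0, 0, 0, 0, 0]
    - [0.9, 0.2, 0, 0, 0, 0, 0]
    - [0.9, 0.1, 0, 0, 0, 0, 0]
    - [0.9, 0.1, 0, 0, 0, 0, 0]
    - [0.9, 0, 0, 0, 0, 0, 0]

```text
time: 26.15
tool_pos: [0.6154, -0.2217, 0.0074]
ee_rot: [3.142, -0.0, -0.012]
wrist_force: [-0.5, 0.3, -0.5]
width: 0.0845
```

```bash
python3 st.py; python3 -c "
from bench import sensors;print(sensors.get_obs()['tool_pos'])"
```

```text
26.15 rot [ 3.1415 -0.0001 -0.012 ] q [-0.4324  0.4232  1.3604 -0.      1.3578  1.1504] F [-0.5177  0.258  -0.4758] 0.08451511776350126 s,n,z 0.19034794158337948 0.37731912376087884 0.004870469671613956
[ 0.6154397  -0.22169871  0.00735528]
```

>>> arm_command:
  series:
    - [0.9, 0.1, 0, 0, 0, 0, 0]
    - [0.9, 0.1, 0, 0, 0, 0, 0]
    - [0.9, 0, 0, 0, 0, 0, 0]

```text
time: 26.45
tool_pos: [0.6161, -0.2217, 0.0074]
ee_rot: [-3.141, 0.003, -0.012]
wrist_force: [-5.1, 0.0, 3.6]
width: 0.0843
```

>>> arm_command:
  series:
    - [0.9, 0.1, 0, 0, 0, 0, 0]
    - [0.9, 0, 0, 0, 0, 0, 0]

```text
time: 26.65
tool_pos: [0.6161, -0.2217, 0.0074]
ee_rot: [-3.141, 0.005, -0.012]
wrist_force: [-7.1, 1.1, 4.8]
width: 0.0849
```

The push force rose to 7 N with the fingers stopped at x = 0.616, as predicted for a flush stick. I'll back off and take a last look.

>>> arm_command:
  series:
    - [0.9, -0.5, 0, 0, 0, 0, 0]
    - [0.9, -1.5, 0, 0, 0, 0, 0]
    - [0.9, -2.5, 0, -1, 0, 0, 0]
    - [0.9, -3, 0, -3, 0, 0, 0]
    - [0.9, -3, 0, -3, 0, 0, 0]
    - [0.9, -3, 0, -3, 0, 0, 0]
    - [0.9, -4, 0, -1, 0, 0, 0]
    - [0.9, -4, 0, 0, 0, 0, 0]
    - [0.9, 0, 0, 0, 0, 0, 0]
    - [0.9, 0, 0, 0, 0, 0, 0]

```text
time: 27.65
tool_pos: [0.4039, -0.2194, 0.1179]
ee_rot: [3.14, -0.003, -0.013]
wrist_force: [1.2, 0.2, 0.2]
width: 0.0848
```

```bash
python3 - <<'E'
from h import *
np.set_printoptions(precision=4,suppress=True)
im=eyes.snapshot("top"); c=eyes.get_calibration("top")
a=cv2.resize(im[130:290,200:440],None,fx=3.3,fy=3.3,interpolation=2); cs=eyes.get_calibration("scene"); s=eyes.snapshot("scene"); cv2.imwrite("pics/end.png",a)
for nm,i,cc in(("top",im,c),("scene",s,cs)):
    h,sa,v=cv2.split(cv2.cvtColor(i,cv2.COLOR_BGR2HSV))
    for k,m in(("green",(h>50)&(h<90)&(sa>120)&(v>30)),("brown",(h>5)&(h<25)&(sa>90)&(v>40))):
        for p,st in blobs(m):
            P=ray(cc,p,.014)[0]
            if .55<P[0]<.68 and -.4<P[1]<-.05: print(nm,k,p,st[4],P)
E
```

```text
top green [352.6944 170.3611] 36 [ 0.6346 -0.1421  0.014 ]
top brown [396.4828 153.4483] 29 [ 0.6732 -0.2677  0.014 ]
top brown [389.4821 167.8117] 446 [ 0.6337 -0.2435  0.014 ]
```

View pics/end.png

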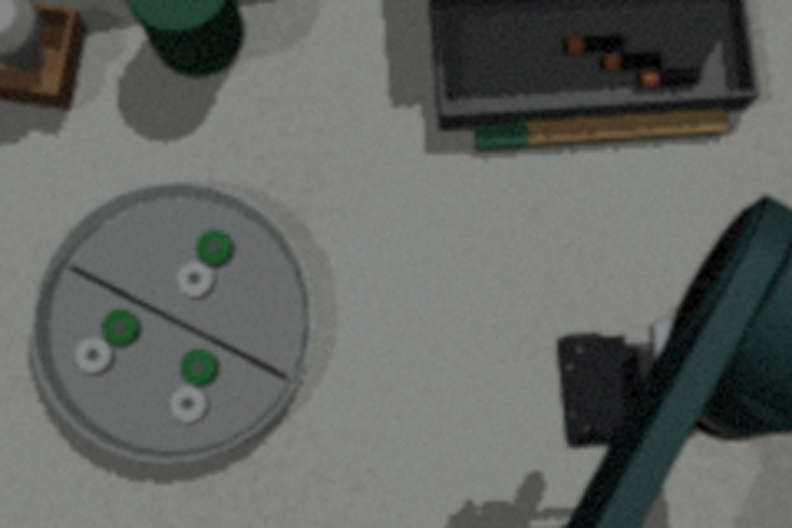

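```bash
python3 -c "
from bench import job; print(job.close_job())"
```

```text
the job is handed in; nothing more can be done
None
```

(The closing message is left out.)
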